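Clamp the tea tin and draw off its tight lid

TASK

The empty tea tin stands loose between the jaws of the one-hand clamp board, waiting to be refilled. Push the clamp lever fully down so that the jaws hold the tin, then draw the deep, tight lid straight up and off while the tin stays standing on the board, and set the lid down gently, mouth down and flat inside the shallow wooden tray. Leave the tin clamped and do not disturb the mug or the spice jar.

Things in the scene. Friction and masses are not known exactly. Their poses are not given: they have to be found in the camera images.
- clamp_board: White plastic one-hand kitchen board, 140 (x) x 220 (y) x 12 mm, fixed on suction feet. Origin: centre of its underside; z up; yaw varies. In its frame the grey fixed jaw is at y +74 to +105 mm, the grey sliding jaw at y +1 to +18 mm (it moves to +y as the lever goes down); both end 46 mm above the worktop. It may be left or right of the tray.
- clamp_pivot (a point): Pivot of the clamp lever, fixed on the board at x 0, y -20 mm, z 36 mm in the board's frame; axes as the board's; the lever turns about x.
- clamp_lever (a joint): Cam lever, rad, 0 to 0.63. At 0 raised, leaning 0.95 rad from vertical toward the board's -y; grows as it swings out and down; 0.63: level, along -y, on its stop. Starts at 0 to 0.1. Jaws hold from 0.57; it then stays down by itself. Shut fingers can push it straight down 60 mm from the pivot toward -y, with about 10 N (more at the stop); when level its upper face is 41 mm above the worktop.
- lever_tip (a point): Point in the lever's mid-thickness 88 mm from the pivot, near the end of its black paddle, which is 26 mm wide, 9 mm thick and covers 55 to 91 mm from the pivot.
- tea_tin: Open lower part of a plain aluminium tea tin, 77 (x) x 51 (y) x 112 mm, 0.3 to 0.5 kg, standing loose on the clamp board, its underside 12 mm above the worktop. Origin: centre of its underside; x along its long side, within a few degrees of the board's x; z up. Only its lowest 32 mm show below the lid. The closing jaws push it a few mm toward the board's +y.
- tin_lid: Deep aluminium lid over the tin, 84 (x) x 58 (y) x 83 mm, walls 2.5 mm, 0.1 kg. Origin: centre of its open mouth (lower edge); z toward its closed top. On the tin: mouth 44.5 mm, top 127 mm above the worktop. Sprung beads at the tin's rim drag on it with 7 to 13 N for the first 70 mm; it is clear after 80 mm. An unclamped tin comes up with it. Grip it across its 58 mm.
- tray: Shallow wooden tray, 142 (x) x 182 (y) mm outside, fixed; walls 6 mm thick and 16 mm high (26 mm in the middle of the short ends); inner floor 130 x 170 mm, 6 mm above the worktop. Origin: centre of its underside, z up, yaw varies.
- mug: White mug, 83 x 117 x 94 mm, bystander behind the work. Origin: centre of its underside.
- spice_jar: Small white jar with a grey cap, 38 mm across, 60 mm tall, bystander between board and tray. Origin: centre of its underside.

How it is judged:
On the way, in this order (a step that is already met when the one before it is completed fails the run):
1. the lever is down and the jaws hold the tin, its lid still on (value of joint clamp_lever above 0.57 rad and z of tin_lid in the frame of tea_tin below 0.04 m and z of tea_tin in the frame of clamp_board below 0.018 m and angle between tea_tin's own z axis and vertical below 0.06 rad), for 0.2 s.
2. the lid is drawn off above the tin, which still stands clamped on the board (value of joint clamp_lever above 0.57 rad and z of tin_lid in the frame of tea_tin above 0.1125 m and angle between tin_lid's own z axis and vertical below 0.3 rad and z of tea_tin in the frame of clamp_board below 0.018 m and angle between tea_tin's own z axis and vertical below 0.06 rad), for 0.05 s.
At the end, for the whole second after the job is handed in: The lever is still down (over 0.57 rad); the tin stands on the board (lifted less than 6 mm, tilted less than 0.06 rad); the lid rests mouth down on the tray's inner floor (within 4 mm in height, tilted less than 0.06 rad), inside its walls, at rest (value of joint clamp_lever above 0.57 rad and z of tea_tin in the frame of clamp_board below 0.018 m and angle between each of tea_tin, tin_lid's own z axis and vertical below 0.06 rad and z of tin_lid in the frame of tray between 0.003 and 0.01 m and x of tin_lid in the frame of tray between -0.06 and 0.06 m and y of tin_lid in the frame of tray between -0.08 and 0.08 m and linear speed of tin_lid below 0.02 m/s); the robot touches nothing.
It fails at once if the tin is lifted off the board (more than 10 mm) or tipped (z of tea_tin in the frame of clamp_board above 0.022 m or angle between tea_tin's own z axis and vertical above 0.2 rad).
It fails at once if the lid is dropped or flung (moves faster than 0.45 m/s with no finger on it) (linear speed of tin_lid above 0.45 m/s and contact force between the fingers and tin_lid below 0.05 N).
It fails at once if a bystander is pushed away (more than 30 mm) (distance of any of mug, spice_jar from where it was at the start of the episode above 0.03 m).
It also fails if it takes over 51 s, if anything falls off the work surface, if the arm or the gripper's body presses on something with over 40 N, if the wrist force passes 120 N, or if a joint passes its speed limit or range.

ROBOT

A 6-joint arm with a two-finger parallel gripper is mounted at the origin on a cart in front of the work surface, level with it; the furniture and walls round the work are solid. World frame = base frame: x ahead of the robot, y to its left, z up, the work surface at z = 0. Lengths are in m, angles in rad, forces in N, time in s.
With the tool pointing down it reaches from about 0.425 to 0.95 m from the base axis. Payload 3.5 kg.
Tool frame: the origin (TCP) lies on the mounting face of the last link; the fingertips stand env.tips_ahead ahead of it and the grasp point (between the pads) lies 155 mm ahead of it (env.tips_ahead is the distance from the TCP to the fingertips, in m); z points along the fingers, y is the line along which they close (so a half turn about z gives the same grasp; the last joint's range is limited). The gripper opens to 85 mm and grips with 20 to 120 N. Pads are 22 mm wide; open, the fingers measure 114 mm over their backs; the gripper's body (76 mm by 85 mm) begins 54 mm behind the grasp point. The pads swing forward as they close: fully open they stand 13 mm farther back than shut.
Start: joints at [1.1, 0.286, 1.577, -0, 1.279, -0.15], TCP at [0.213, 0.641, 0.405] pointing down, gripper open.
Joint ranges: [-2.77, 2.77], [-0.9, 2.22], [0.21, 2.48], [-1.53, 4.67], [0.24, 2.81], [-2.84, 2.84]. Speed limits (rad/s): [2.79, 2.79, 3.14, 3.14, 3.14, 3.14].

INTERFACE

Orientations are given as [roll, pitch, yaw] about the fixed x, y, z axes, in that order (R = Rz(yaw) Ry(pitch) Rx(roll)).
In Python, from station import env gives the robot as it stands.
- The arm moves only by the tool steer_hand, called after "Request:" as name([rows], argument=value, ...), one row to a line, values as JSON. Schema: {"type":"object","properties":{"moves":{"type":"array","items":{"type":"array","items":{"type":"array","items":{"type":"number"},"minItems":5,"maxItems":5},"minItems":1,"maxItems":20},"minItems":1,"maxItems":1},"grip_force":{"type":"number"},"only":{"type":"string"},"quiet":{"type":"boolean"},"lines":{"type":"string"}},"required":["moves"],"additionalProperties":false}. moves is a list that holds a single list of rows (three levels of brackets), with 1 to 20 rows, each of 5 numbers: dx, dy, dz in normalised numbers (1 is 0.8 m), then a turn about the tool's z in normalised numbers (1 is 180 degrees), then the finger opening in m; each row is the pose to reach, as a shift and turn from the pose commanded when the call began, along the tool's axes at that moment; what a row does not reach only later rows make up. A row lasts 1/12 s, in which the tool goes at most 0.0417 m and 0.125 rad, less where a joint would pass 70% of its speed; a pose out of reach is approached as far as the arm can. The fingers move at their own pace and stop on an object; grip_force is the grip in N (left out, the last holds). Time passes only in rows, so rows that do not move let the fingers close. The tool returns the time, the measured TCP pose, the force, the opening and the grip force at its end. only (a regular expression) keeps the lines of the reply that match it, lines (a string "A,B") keeps lines A to B, and quiet returns only ok. Shift and turn numbers lie between -1 and 1, and a call with a number outside is refused. Input that does not fit is refused with a message, and nothing moves.
- env.sense(): the state, without advancing time (a new reading comes with each control period).
- env.read_camera(name): name is "scene" or "side" or "wrist"; returns a dict with "frame" (400x640x3 uint8, red, green, blue), "mtx" (3x3 intrinsics, pixels), "dist_coeffs" ([k1, k2, p1, p2, k3] as OpenCV has them; the pictures are not rectified), "extrinsics" (4x4, takes a point from world to camera coordinates). Camera axes: x right, y up, looking along -z (the intrinsics and any distortion apply to the point x, -y, -z); pixel columns grow to the right and rows downward; lengths in m; the calibration is good to about 2 mm. A picture is of the moment at which its call begins. There is no depth.
- env.hand_in(): hands the job in; it is judged then, once.
The state is a dict: "t": time; "joint_pos": joint angles; "qd": joint speeds; "joint_torque": joint torques, N m; "ee_pos": TCP position; "eef_rot": TCP orientation; "wrist_force": force on the tool from outside, world axes, zero at the start; "wrist_torque": the same for the moment, N m; "gripper_width": finger opening in m; "grip_force": force on a finger pad.
Only numpy, scipy, OpenCV 4.12 (cv2) and the standard library are available. Lean on these libraries where they do the work, as an engineer would, in place of code of your own. Each camera call takes 0.05 s, during which the arm holds its last target. There are 200 camera calls.

## Working session

There is one attempt and no reset: what is moved stays moved. The work goes in short steps, Python scripts to look and compute and a tool call to move; the robot and the scene stay as the last step left them, time stands still between calls to the robot, and variables do not carry over. Pictures are saved under pics/ and viewed, at most 10 in all, crops included, and the job is handed in when it is done.

```bash
ls; mkdir -p pics; python3 - <<'E'
from station import env
import cv2
for n in("scene","side"):
    c=env.read_camera(n); cv2.imwrite(f"pics/{n}0.png",c["frame"][:,:,::-1])
    print(n,c["mtx"].tolist(),c["dist_coeffs"],c["extrinsics"].round(3).tolist())
s=env.sense();print(s["t"],s["ee_pos"],s["eef_rot"],env.tips_ahead)
E
```

```text
pics
station.py
scene [[398.59003856062145, 0.0, 312.9943358279915], [0.0, 398.59003856062145, 201.15862260880664], [0.0, 0.0, 1.0]] [-0.09630213  0.          0.          0.          0.        ] [[-0.538, -0.843, -0.024, 0.323], [0.322, -0.232, 0.918, -0.286], [-0.779, 0.486, 0.396, -0.369], [0.0, 0.0, 0.0, 1.0]]
side [[390.0761835491664, 0.0, 321.58589069235586], [0.0, 390.0761835491664, 202.0527392710254], [0.0, 0.0, 1.0]] [-0.05923541  0.          0.          0.          0.        ] [[-0.849, 0.528, 0.017, 0.542], [-0.405, -0.671, 0.621, 0.196], [0.34, 0.52, 0.783, -1.275], [0.0, 0.0, 0.0, 1.0]]
0.1 [0.2126946  0.64037212 0.40343277] [-3.13940211e+00 -3.02522079e-04  2.82083212e+00] 0.1734
```

View pics/scene0.png

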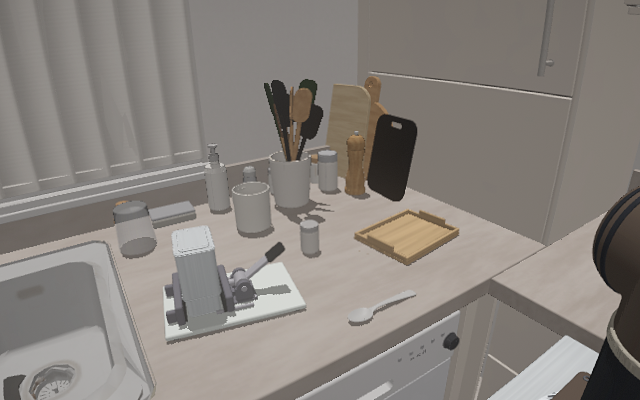

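View pics/side0.png

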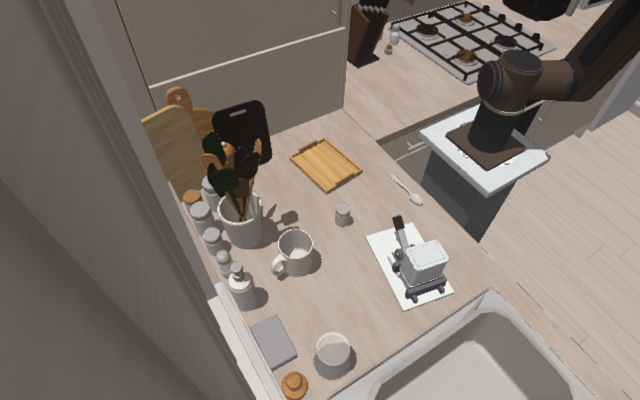

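The scene view shows the board at about (230,300), the lever tip at (280,247), the lid top at (193,238), the tray at (407,235) and the jar at (310,238). The side view shows the board at (410,265), the tray at (325,165) and the jar at (343,215). I'll enlarge both.

```bash
python3 - <<'E'
import cv2,numpy as np
a=cv2.imread("pics/scene0.png");b=cv2.imread("pics/side0.png")
r=lambda i,x,y,w,h,k:cv2.resize(i[y:y+h,x:x+w],None,fx=k,fy=k,interpolation=cv2.INTER_CUBIC)
cv2.imwrite("pics/c1.png",r(a,155,222,160,120,5))
cv2.imwrite("pics/c2.png",r(b,360,210,100,100,6))
cv2.imwrite("pics/c3.png",np.hstack([r(a,350,200,115,70,3.4782609) ,r(b,285,132,115,70,3.4782609)]))
E
```

```text
(no output)
```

View pics/c1.png

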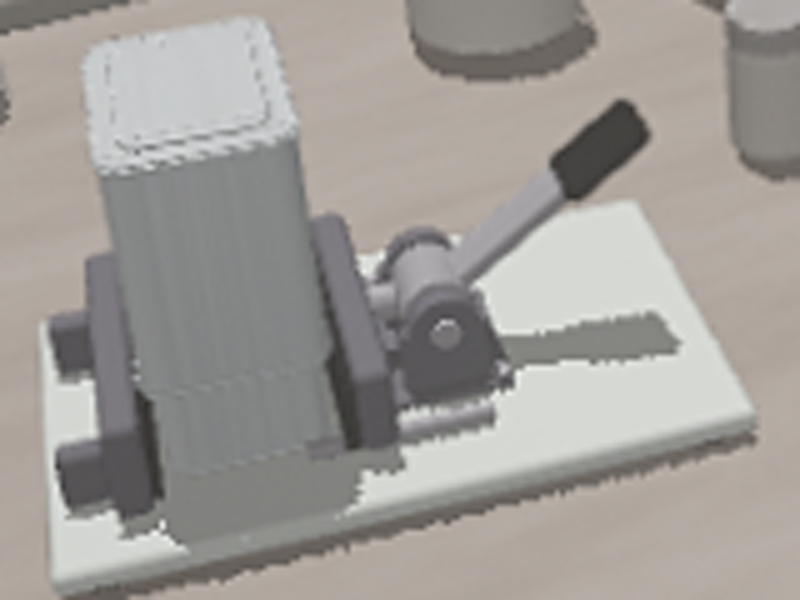

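View pics/c2.png

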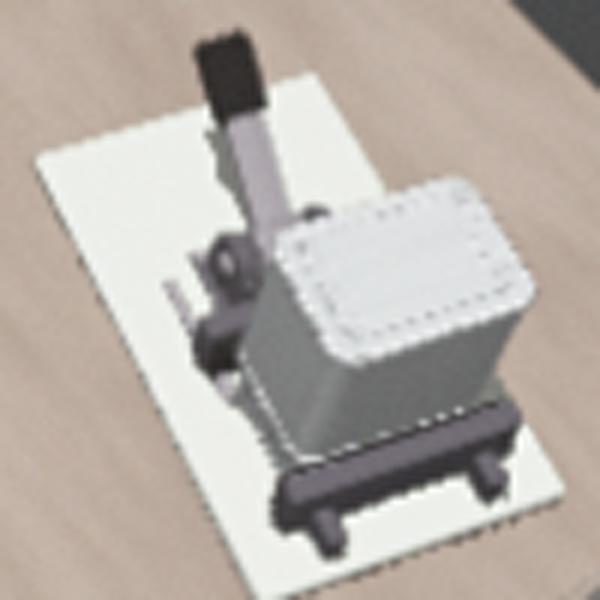

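View pics/c3.png

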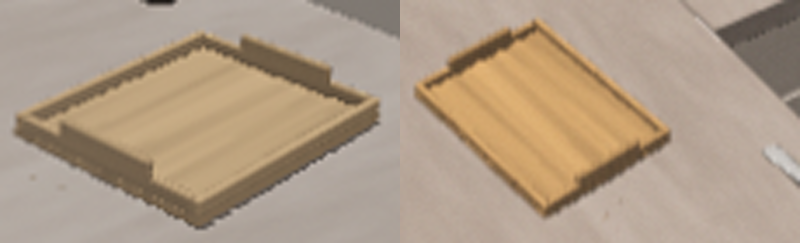

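The crops give clear corners. Scene crop (x5): board top corners at (42,320), (55,580), (755,410), (635,203), paddle end (635,118), lid top outline (85,50), (265,18), (298,130), (98,170). The side crop and the tray crops show the same corners.

```bash
cat > h.py <<'E'
from station import env
import cv2,numpy as np
F=np.diag([1,-1,-1.])
def cam(n): 
    c=env.read_camera(n); return c
def ray(c,p):
    E=F@c["extrinsics"][:3]; u=cv2.undistortPoints(np.array(p,float).reshape(-1,1,2),c["mtx"],c["dist_coeffs"]).reshape(-1,2)
    return -E[:,:3].T@E[:,3], np.c_[u,np.ones(len(u))]@E[:,:3]
def plane(c,p,z):
    o,d=ray(c,p); return o+d*((z-o[2])/d[:,2])[:,None]
def tri(c1,p1,c2,p2):
    P=[F@c["extrinsics"][:3] for c in(c1,c2)]
    u=[cv2.undistortPoints(np.array(p,float).reshape(-1,1,2),c["mtx"],c["dist_coeffs"]).reshape(-1,2).T for c,p in((c1,p1),(c2,p2))]
    X=cv2.triangulatePoints(P[0],P[1],*u); return (X[:3]/X[3]).T
def proj(c,X):
    E=F@c["extrinsics"][:3]; return cv2.projectPoints(np.array(X,float),cv2.Rodrigues(E[:,:3])[0],E[:,3],c["mtx"],c["dist_coeffs"])[0].reshape(-1,2)
cr=lambda p,x,y,k:(np.array(p,float)+.5)/k-.5+[x,y]
E
python3 - <<'E'
from h import *
np.set_printoptions(precision=4,suppress=True)
a,b=cam("scene"),cam("side")
C1=lambda p:cr(p,155,222,5);C2=lambda p:cr(p,360,210,6);k=3.4782609
# board: -y/+? corners: A front-left,B front-right,C back-right, D back-left (scene)
pa=C1([(55,580),(755,410),(635,203),(42,320)]);pb=C2([(563,492),(318,72),(38,158),(258,597)])
print("board tri\n",tri(a,pa,b,pb));Bp=plane(a,pa,.012);print(Bp,"\n",plane(b,pb,.012), np.linalg.norm(Bp-np.roll(Bp,-1,0),axis=1))
T=tri(a,C1([(100,170),(298,130),(265,18),(85,50),(635,118)]),b,C2([(533,290),(468,180),(275,245),(350,362),(222,38)]))
print("lid,tip\n",T,T[:4].mean(0))
ta=cr([(18,122),(203,35),(378,98),(198,202)],350,200,k);tb=cr([(145,210),(16,85),(137,20),(269,130)],285,132,k)
t=tri(a,ta,b,tb);print("tray\n",t,t.mean(0),np.linalg.norm(t-np.roll(t,-1,0),axis=1))
E
```

```text
board tri
 [[0.475  0.337  0.0111]
 [0.4267 0.1252 0.0138]
 [0.5616 0.0958 0.0118]
 [0.609  0.3073 0.0135]]
[[0.474  0.337  0.012 ]
 [0.4289 0.1231 0.012 ]
 [0.5617 0.0951 0.012 ]
 [0.6113 0.3073 0.012 ]] 
 [[0.4755 0.3373 0.012 ]
 [0.4259 0.1253 0.012 ]
 [0.562  0.0967 0.012 ]
 [0.6083 0.3066 0.012 ]] [0.2186 0.1357 0.2179 0.1405]
lid,tip
 [[0.4961 0.2961 0.1281]
 [0.4832 0.244  0.1285]
 [0.5636 0.2268 0.1267]
 [0.5733 0.2818 0.1284]
 [0.4978 0.1249 0.0885]] [0.5291 0.2622 0.1279]
tray
 [[ 0.5698 -0.0861  0.011 ]
 [ 0.5917 -0.2653  0.0138]
 [ 0.4552 -0.281   0.0162]
 [ 0.4325 -0.1031  0.0163]] [ 0.5123 -0.1839  0.0143] [0.1806 0.1374 0.1794 0.1385]
```

Everything checks out: board 218 x 138 mm at z 12, lid top at 128 mm, lever tip at 88 mm, tray 180 x 138 mm. Board centre is (0.518, 0.216), yaw -0.222, and the push point is (0.501, 0.138). The tool y axis is already nearly along the board's y, so I'll close the fingers and travel to the point above the lever.

The rows are not in the units I measure in: shifts go in shares of 0.8 m and turns go in shares of 180 degrees. I convert before sending: -0.43 m / 0.8 = -0.5375, -0.386 m / 0.8 = -0.4825, -0.1 rad / 3.1416 = -0.0318.

```bash
cat >> h.py <<'E'
from scipy.spatial.transform import Rotation as Ro
def delta(p):
    s=env.sense(); return (Ro.from_euler("xyz",s["eef_rot"]).inv().apply(np.array(p)-s["ee_pos"])).round(4)
E
```

Request:
steer_hand([
  [[-0.05,-0.0438,0,-0.0064,0],[-0.5375,-0.4825,0,-0.0318,0],[-0.5375,-0.4825,0,-0.0318,0],[-0.5375,-0.4825,0,-0.0318,0],[-0.5375,-0.4825,0,-0.0318,0],[-0.5375,-0.4825,0,-0.0318,0],[-0.5375,-0.4825,0,-0.0318,0],[-0.5375,-0.4825,0,-0.0318,0],[-0.5375,-0.4825,0,-0.0318,0],[-0.5375,-0.4825,0,-0.0318,0],[-0.5375,-0.4825,0,-0.0318,0],[-0.5375,-0.4825,0,-0.0318,0],[-0.5375,-0.4825,0,-0.0318,0],[-0.5375,-0.4825,0,-0.0318,0],[-0.5375,-0.4825,0,-0.0318,0],[-0.5375,-0.4825,0.0625,-0.0318,0],[-0.5375,-0.4825,0.125,-0.0318,0],[-0.5375,-0.4825,0.125,-0.0318,0],[-0.5375,-0.4825,0.125,-0.0318,0]],
])

```text
t: 1.78
ee_pos: [0.4967, 0.1388, 0.299]
eef_rot: [-3.138, -0.011, 2.921]
wrist_force: [-0.2, 0.1, -0.7]
gripper_width: -0.0002
grip_force: 0.0
```

```bash
python3 -c "
from h import *
print(delta([.5007,.1383,.2144]))"
```

```text
[-0.0049  0.0007  0.0845]
```

Converted, 0.084 m / 0.8 = 0.105, 0.082 m / 0.8 = 0.1025.

Request:
steer_hand([
  [[-0.005,0,0.0125,0,0],[-0.005,0,0.025,0,0],[-0.005,0,0.0375,0,0],[-0.005,0,0.045,0,0],[-0.005,0,0.0525,0,0],[-0.005,0,0.06,0,0],[-0.005,0,0.0675,0,0],[-0.005,0,0.075,0,0],[-0.005,0,0.0825,0,0],[-0.005,0,0.0888,0,0],[-0.005,0,0.095,0,0],[-0.005,0,0.1,0,0],[-0.005,0,0.1025,0,0],[-0.005,0,0.105,0,0],[-0.005,0,0.105,0,0]],
])

```text
t: 3.03
ee_pos: [0.504, 0.1372, 0.2218]
eef_rot: [-3.14, 0.003, 2.922]
wrist_force: [-0.1, -1.6, 4.3]
gripper_width: 0.0001
grip_force: 1.9
```

```bash
python3 -c "
from h import *
print(delta([.5007,.1383,.2144]))"
```

```text
[0.0035 0.0003 0.0074]
```

Converted, 0.004 m / 0.8 = 0.005, 0.002 m / 0.8 = 0.0025.

Request:
steer_hand([
  [[0,0,0,0,0],[0,0,0.0025,0,0],[0,0,0.005,0,0],[0,0,0.005,0,0]],
])

```text
t: 3.37
ee_pos: [0.5039, 0.1372, 0.2178]
eef_rot: [-3.14, 0.003, 2.922]
wrist_force: [1.1, -4.0, 4.9]
gripper_width: 0.0001
grip_force: 2.5
```

```bash
python3 -c "
from h import *
print(delta([.5007,.1383,.2144]))"
```

```text
[0.0034 0.0004 0.0034]
```

Converted, 0.004 m / 0.8 = 0.005, 0.003 m / 0.8 = 0.0038.

Request:
steer_hand([
  [[0,0,0.0025,0,0],[0,0,0.0038,0,0],[0,0,0.005,0,0],[0,0,0.005,0,0]],
])

```text
t: 3.7
ee_pos: [0.504, 0.1371, 0.214]
eef_rot: [-3.14, 0.003, 2.922]
wrist_force: [-1.6, -5.9, 7.3]
gripper_width: -0.0001
grip_force: 3.6
```

Request:
steer_hand([
  [[0,0,0.0013,0,0],[0,0,0.0025,0,0],[0,0,0.0025,0,0]],
])

```text
t: 3.95
ee_pos: [0.5042, 0.1371, 0.2131]
eef_rot: [-3.139, 0.002, 2.922]
wrist_force: [-4.2, -5.2, 14.0]
gripper_width: -0.0001
grip_force: 7.0
```

Converted, 0.003 m / 0.8 = 0.0038, 0.002 m / 0.8 = 0.0025.

Request:
steer_hand([
  [[0,0,0.0025,0,0],[0,0,0.0038,0,0],[0,0,0.0038,0,0],[0,0,0.0038,0,0]],
])

```text
t: 4.28
ee_pos: [0.5047, 0.1372, 0.2126]
eef_rot: [-3.138, 0.0, 2.923]
wrist_force: [-9.5, -6.6, 29.3]
gripper_width: -0.0
grip_force: 14.4
```

Request:
steer_hand([
  [[0,0,0.0025,0,0],[0,0,0.0038,0,0],[0,0,0.0038,0,0]],
])

```text
t: 4.53
ee_pos: [0.5053, 0.1373, 0.2122]
eef_rot: [-3.138, -0.001, 2.923]
wrist_force: [-17.0, -7.8, 44.0]
gripper_width: 0.0002
grip_force: 22.1
```

The force climbs with almost no travel, so the lever is on its stop. I'll lift and look.

Converted, -0.16 m / 0.8 = -0.2, -0.14 m / 0.8 = -0.175.

Request:
steer_hand([
  [[0,0,-0.025,0,0],[0,0,-0.075,0,0.085],[0,0,-0.125,0,0.085],[0,0,-0.175,0,0.085],[0,0,-0.2,0,0.085],[0,0,-0.2,0,0.085],[0,0,-0.2,0,0.085]],
])

```text
t: 5.12
ee_pos: [0.5031, 0.138, 0.3659]
eef_rot: [3.14, 0.003, 2.921]
wrist_force: [-1.3, -0.1, -0.0]
gripper_width: 0.0722
grip_force: 0.0
```

```bash
python3 - <<'E'
from h import *
a,b=cam("scene"),cam("side")
r=lambda i,x,y,w,h,k:cv2.resize(i[y:y+h,x:x+w],None,fx=k,fy=k,interpolation=cv2.INTER_CUBIC)[:,:,::-1]
cv2.imwrite("pics/d.png",np.hstack([r(a["frame"],155,215,110,130,4),r(b["frame"],370,210,88,130,4)]))
E
```

```text
(no output)
```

View pics/d.png

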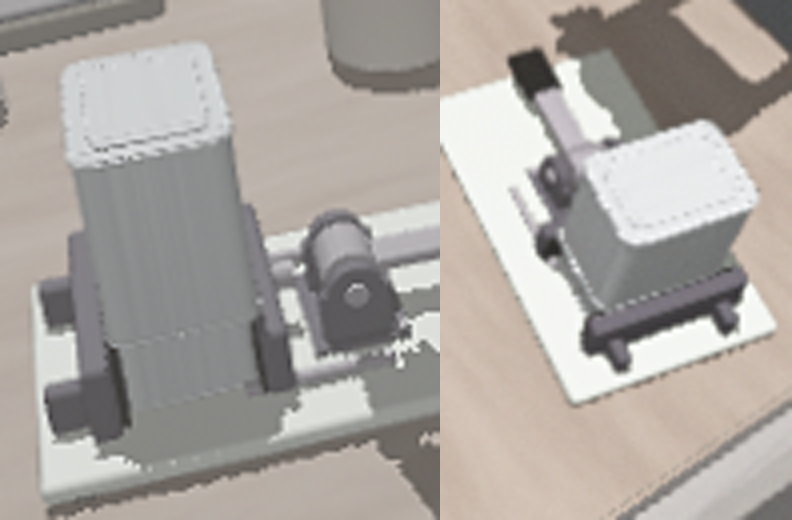

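The lever is level and the jaws are closed on the tin. Lid top corners read at scene crop (70,165), (232,127), (208,42), (60,72) and side crop (316,198), (268,122), (142,165), (190,242). Next I'll measure the new lid pose.

```bash
python3 - <<'E'
from h import *
np.set_printoptions(precision=4,suppress=True)
a,b=cam("scene"),cam("side")
T=tri(a,cr([(70,165),(232,127),(208,42),(60,72)],155,215,4),b,cr([(316,198),(268,122),(142,165),(190,242)],370,210,4))
m=T.mean(0);print(T,m)
d=T[2]+T[3]-T[0]-T[1];print("yaw x",np.arctan2(d[1],d[0]))
g=np.array([m[0],m[1],.105+.155]);print(delta(g),env.sense()["eef_rot"])
for c,f in((a,lambda p:(p-[155,215])*4),(b,lambda p:(p-[370,210])*4)):
    print(f(proj(c,[m])))
E
```

```text
[[0.4978 0.299  0.128 ]
 [0.4868 0.2446 0.1294]
 [0.5651 0.2277 0.1267]
 [0.575  0.2831 0.1274]] [0.5312 0.2636 0.1279]
yaw x -0.20786747727885585
[-0.0009  0.1292  0.102 ] [-3.1405 -0.0044  2.9207]
[[141.0001  97.615 ]]
[[227.8152 179.0951]]
```

Converted, 0.129 m / 0.8 = 0.1613, 0.112 m / 0.8 = 0.14.

Request:
steer_hand([
  [[-0.0013,0.05,0,0,0.085],[-0.0013,0.1,0,0,0.085],[-0.0013,0.15,0,0,0.085],[-0.0013,0.1613,0,0,0.085],[-0.0013,0.1613,0,0,0.085],[-0.0013,0.1613,0.0375,0,0.085],[-0.0013,0.1613,0.075,0,0.085],[-0.0013,0.1613,0.1,0,0.085],[-0.0013,0.1613,0.125,0,0.085],[-0.0013,0.1613,0.14,0,0.085],[-0.0013,0.1613,0.14,0,0.085],[-0.0013,0.1613,0.14,0,0.085],[-0.0013,0.1613,0.14,0,0.085]],
], grip_force=80)

```text
t: 6.4
ee_pos: [0.5329, 0.2631, 0.254]
eef_rot: [3.141, 0.002, 2.92]
wrist_force: [0.7, -0.1, 0.2]
gripper_width: 0.0846
grip_force: 0.0
```

```bash
python3 -c "
from h import *
print(delta([.5312,.2636,.25]))"
```

```text
[0.0018 0.0001 0.004 ]
```

Converted, 0.003 m / 0.8 = 0.0038, 0.001 m / 0.8 = 0.0013.

Request:
steer_hand([
  [[0.0013,0,0.0038,0,0.04],[0.0013,0,0.0038,0,0.04],[0.0013,0,0.0038,0,0.04],[0.0013,0,0.0038,0,0.04],[0.0013,0,0.0038,0,0.04],[0.0013,0,0.0038,0,0.04],[0.0013,0,0.0038,0,0.04],[0.0013,0,0.0038,0,0.04]],
], grip_force=80)

```text
t: 7.07
ee_pos: [0.5317, 0.2642, 0.2511]
eef_rot: [3.14, 0.002, 2.921]
wrist_force: [-0.7, 2.1, 5.5]
gripper_width: 0.057
grip_force: 87.6
```

Converted, -0.03 m / 0.8 = -0.0375, -0.025 m / 0.8 = -0.0313.

Request:
steer_hand([
  [[0,0,-0.005,0,0.04],[0,0,-0.01,0,0.04],[0,0,-0.015,0,0.04],[0,0,-0.02,0,0.04],[0,0,-0.025,0,0.04],[0,0,-0.0313,0,0.04],[0,0,-0.0375,0,0.04],[0,0,-0.0375,0,0.04]],
], grip_force=80)

```text
t: 7.73
ee_pos: [0.5299, 0.2636, 0.2756]
eef_rot: [-3.14, -0.004, 2.921]
wrist_force: [2.1, 4.6, -11.3]
gripper_width: 0.0572
grip_force: 89.0
```

```bash
python3 - <<'E'
from h import *
a=cam("scene")
cv2.imwrite("pics/e.png",cv2.resize(a["frame"][195:345,135:295],None,fx=4,fy=4)[:,:,::-1])
E
```

```text
(no output)
```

View pics/e.png

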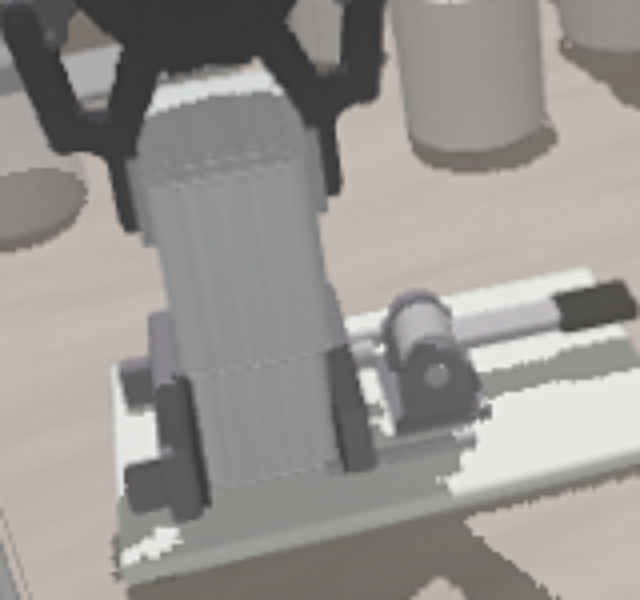

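The lid's lower edge has risen from row 299 to 286, while the tin's base stays at row 315. The lever is level, so I'll keep drawing.

Converted, -0.13 m / 0.8 = -0.1625, -0.12 m / 0.8 = -0.15.

Request:
steer_hand([
  [[0,0,-0.0075,0,0.04],[0,0,-0.015,0,0.04],[0,0,-0.0225,0,0.04],[0,0,-0.03,0,0.04],[0,0,-0.0375,0,0.04],[0,0,-0.0438,0,0.04],[0,0,-0.05,0,0.04],[0,0,-0.0563,0,0.04],[0,0,-0.0625,0,0.04],[0,0,-0.0688,0,0.04],[0,0,-0.0813,0,0.04],[0,0,-0.1,0,0.04],[0,0,-0.125,0,0.04],[0,0,-0.15,0,0.04],[0,0,-0.1625,0,0.04],[0,0,-0.1625,0,0.04],[0,0,-0.1625,0,0.04]],
], grip_force=80)

```text
t: 9.2
ee_pos: [0.5315, 0.2635, 0.4114]
eef_rot: [3.14, 0.003, 2.921]
wrist_force: [-0.3, -0.6, -1.8]
gripper_width: 0.0573
grip_force: 90.0
```

```bash
python3 - <<'E'
from h import *
a,b=cam("scene"),cam("side")
cv2.imwrite("pics/f.png",np.hstack([cv2.resize(a["frame"][150:345,135:320],None,fx=2,fy=2),cv2.resize(b["frame"][130:325,330:530],None,fx=2,fy=2)])[:,:,::-1])
E
```

```text
(no output)
```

View pics/f.png

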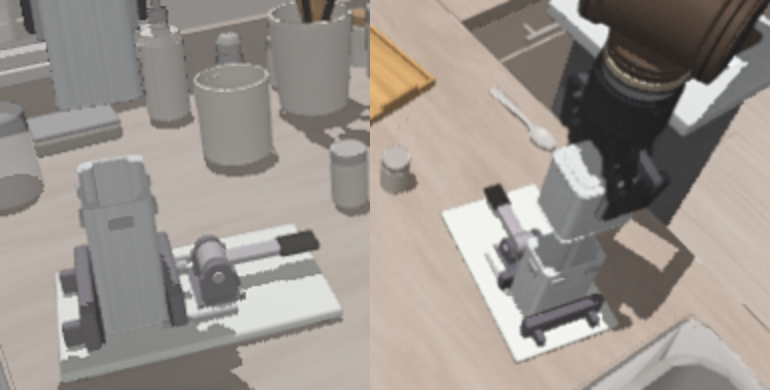

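The lid is clear above the tin, the tin still stands clamped, and the lever is level. Now I'll carry it to the tray centre (0.512, -0.184) and turn by -0.34 to match the tray's yaw.

Converted, -0.44 m / 0.8 = -0.55, -0.34 m / 0.8 = -0.425, -0.34 rad / 3.1416 = -0.1082.

Request:
steer_hand([
  [[-0.0025,-0.015,0,-0.0032,0.04],[-0.0075,-0.0425,0,-0.0095,0.04],[-0.015,-0.08,0,-0.0191,0.04],[-0.0225,-0.1225,0,-0.0286,0.04],[-0.03,-0.165,0,-0.0382,0.04],[-0.0375,-0.21,0,-0.0477,0.04],[-0.045,-0.2525,0,-0.0573,0.04],[-0.0525,-0.295,0,-0.0668,0.04],[-0.06,-0.3375,0,-0.0764,0.04],[-0.0688,-0.38,0,-0.0859,0.04],[-0.0763,-0.425,0,-0.0955,0.04],[-0.0838,-0.4675,0,-0.1019,0.04],[-0.0913,-0.5075,0,-0.1082,0.04],[-0.0963,-0.5375,0,-0.1082,0.04],[-0.0988,-0.55,0,-0.1082,0.04],[-0.0988,-0.55,0,-0.1082,0.04],[-0.0988,-0.55,0,-0.1082,0.04],[-0.0988,-0.55,0,-0.1082,0.04]],
], grip_force=80)

```text
t: 10.8
ee_pos: [0.5121, -0.1818, 0.4089]
eef_rot: [3.14, -0.001, -3.021]
wrist_force: [-0.1, -0.5, -0.6]
gripper_width: 0.057
grip_force: 89.9
```

```bash
python3 - <<'E'
from h import *
print(delta([.5123,-.1839,.2126]))
a,b=cam("scene"),cam("side")
cv2.imwrite("pics/g.png",np.hstack([cv2.resize(a["frame"][120:300,320:500],None,fx=2.2,fy=2.2),cv2.resize(b["frame"][70:250,260:440],None,fx=2.2,fy=2.2)])[:,:,::-1])
E
```

```text
[-0.0002 -0.0024  0.1963]
```

View pics/g.png

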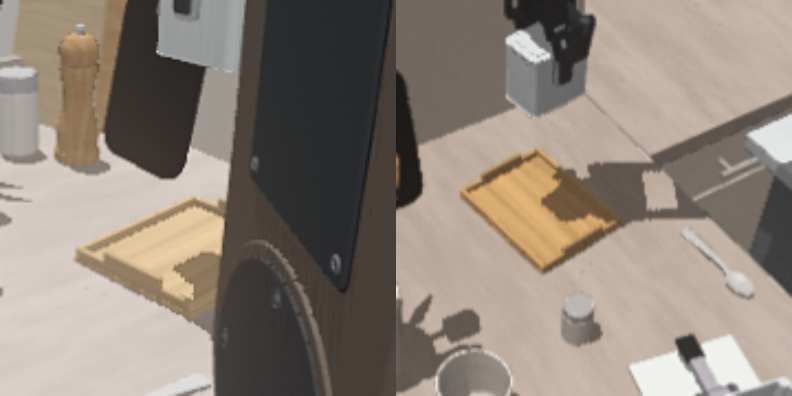

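The lid is held upright and square above the tray, and nothing else has moved. I'll lower it to about 15 mm above the floor.

Converted, 0.18 m / 0.8 = 0.225, 0.175 m / 0.8 = 0.2188.

Request:
steer_hand([
  [[0,-0.0013,0.0125,0,0.04],[0,-0.0025,0.0438,0,0.04],[0,-0.0025,0.075,0,0.04],[0,-0.0025,0.1063,0,0.04],[0,-0.0025,0.1375,0,0.04],[0,-0.0025,0.1625,0,0.04],[0,-0.0025,0.1875,0,0.04],[0,-0.0025,0.2063,0,0.04],[0,-0.0025,0.2188,0,0.04],[0,-0.0025,0.225,0,0.04],[0,-0.0025,0.225,0,0.04],[0,-0.0025,0.225,0,0.04]],
], grip_force=80)

```text
t: 11.9
ee_pos: [0.5126, -0.1848, 0.2302]
eef_rot: [-3.141, 0.001, -3.022]
wrist_force: [0.2, 0.2, -0.7]
gripper_width: 0.0574
grip_force: 90.0
```

Request:
steer_hand([
  [[0,0,0.0038,0,0.04],[0,0,0.0075,0,0.04],[0,0,0.01,0,0.04],[0,0,0.0125,0,0.04],[0,0,0.0138,0,0.04],[0,0,0.0138,0,0.04],[0,0,0.0138,0,0.04]],
])

```text
t: 12.48
ee_pos: [0.5122, -0.185, 0.2187]
eef_rot: [3.142, -0.0, -3.022]
wrist_force: [0.4, 0.1, -1.1]
gripper_width: 0.0571
grip_force: 90.0
```

Converted, 0.003 m / 0.8 = 0.0038, 0.002 m / 0.8 = 0.0025.

Request:
steer_hand([
  [[0,0,0.0013,0,0.04],[0,0,0.0025,0,0.04],[0,0,0.0038,0,0.04],[0,0,0.0038,0,0.04],[0,0,0.0038,0,0.04]],
])

```text
t: 12.9
ee_pos: [0.5122, -0.1849, 0.2156]
eef_rot: [3.141, -0.0, -3.022]
wrist_force: [0.1, -0.3, -1.3]
gripper_width: 0.0575
grip_force: 90.0
```

Request:
steer_hand([
  [[0,0,0.0013,0,0.04],[0,0,0.0025,0,0.04],[0,0,0.0025,0,0.04],[0,0,0.0025,0,0.04]],
])

```text
t: 13.23
ee_pos: [0.5122, -0.1849, 0.2136]
eef_rot: [3.141, -0.0, -3.022]
wrist_force: [0.6, -0.0, -1.4]
gripper_width: 0.0572
grip_force: 90.0
```

Converted, 0.001 m / 0.8 = 0.0013.

Request:
steer_hand([
  [[0,0,0.0013,0,0.04],[0,0,0.0013,0,0.04],[0,0,0.0013,0,0.04]],
])

```text
t: 13.48
ee_pos: [0.5122, -0.1849, 0.2126]
eef_rot: [3.141, -0.0, -3.022]
wrist_force: [-0.3, -0.3, -0.1]
gripper_width: 0.0573
grip_force: 90.0
```

Request:
steer_hand([
  [[0,0,0.0013,0,0.04],[0,0,0.0013,0,0.04],[0,0,0.0013,0,0.04]],
])

```text
t: 13.73
ee_pos: [0.5124, -0.185, 0.2125]
eef_rot: [3.141, -0.0, -3.022]
wrist_force: [-2.8, 0.7, 4.8]
gripper_width: 0.0567
grip_force: 90.9
```

Contact came at 0.2125, exactly where predicted. Release, rise and look.

Request:
steer_hand([
  [[0,0,-0.0013,0,0.06],[0,0,-0.0013,0,0.065],[0,0,-0.0013,0,0.07],[0,0,-0.0013,0,0.08],[0,0,-0.0013,0,0.085],[0,0,-0.0013,0,0.085],[0,0,-0.0013,0,0.085],[0,0,-0.0013,0,0.085],[0,0,-0.0013,0,0.085]],
], grip_force=20)

```text
t: 14.48
ee_pos: [0.5123, -0.1849, 0.2127]
eef_rot: [-3.142, -0.0, -3.022]
wrist_force: [0.3, -0.6, 0.4]
gripper_width: 0.0848
grip_force: 0.0
```

Request:
steer_hand([
  [[0,0,-0.0125,0,0.085],[0,0,-0.0375,0,0.085],[0,0,-0.075,0,0.085],[0,0,-0.1125,0,0.085],[0,0,-0.1625,0,0.085],[0,0,-0.2,0,0.085],[0,0,-0.225,0,0.085],[0,0,-0.225,0,0.085],[0,0,-0.225,0,0.085]],
])

```text
t: 15.23
ee_pos: [0.5123, -0.1849, 0.3949]
eef_rot: [-3.139, 0.003, -3.022]
wrist_force: [-0.3, 0.2, -0.9]
gripper_width: 0.0851
grip_force: 0.0
```

```bash
python3 - <<'E'
from h import *
a,b=cam("scene"),cam("side")
cv2.imwrite("pics/i.png",np.hstack([cv2.resize(a["frame"][140:360,150:470],None,fx=1.25,fy=1.25),cv2.resize(b["frame"][90:310,270:480],None,fx=1.25,fy=1.25)])[:,:,::-1])
E
```

```text
(no output)
```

View pics/i.png

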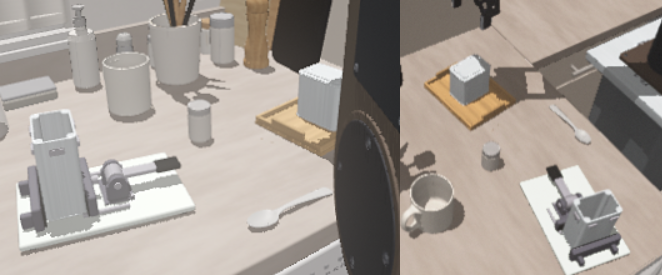

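The lid stands flat in the middle of the tray at side crop (468,80). The tin is clamped and open, the lever is level, and the mug and jar are undisturbed.

```bash
python3 -c "
from station import env
print(env.hand_in())"
```

```text
the job is handed in; nothing more can be done
None
```

I handed the job in at about 15 s: the lever is fully down with the tin still clamped and standing on the board, the lid rests mouth down and flat near the middle of the tray, and the mug and jar look undisturbed in the last picture (no verdict was returned).

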